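# Press a jar lid home with the toggle clamp and tray the jar

### The arm

A 6-joint arm with a two-finger parallel gripper is mounted at the origin on the work surface. World frame = base frame: x ahead of the robot, y to its left, z up, the work surface at z = 0. Lengths are in m, angles in degrees, forces in N, time in s.
With the tool pointing down it reaches from about 0.3 to 0.75 m from the base axis. Payload 8.5 kg.
Tool frame: the origin (TCP) lies midway between the tips of the shut fingers; the grasp point (between the pads) lies 19 mm behind it; z points along the fingers, y is the direction in which the jaws open and shut (so a half turn about z gives the same grasp; the last joint's range is limited). The gripper opens to 85 mm and grips with 20 to 120 N. Pads are 22 mm wide; open, the fingers measure 114 mm over their backs; the gripper's body (76 mm by 85 mm) begins 54 mm behind the grasp point. The pads swing forward as they close: fully open they stand 13 mm farther back than shut.
Start: joints at [-84.471, 21.807, 74.336, -0, 83.858, -12.336], TCP at [0.169, -0.523, 0.231] pointing down, gripper open.
Joint ranges: [-178.18, 178.18], [-50.72, 133.34], [12.68, 142.11], [-81.47, 261.47], [9.98, 163.14], [-165.26, 165.26]. Speed limits (degrees/s): [136.94, 136.94, 180, 180, 180, 180].

### API

Orientations are given as a 3x3 rotation matrix whose columns are the frame's x, y, z axes.
In Python, from rig import env, viewer, ticket gives the robot as it stands. The module is installed in compiled form; this text tells all that it offers.
- The arm moves only by the shell command python3 -m pendant 'ROWS' [FORCE]. ROWS is JSON, a list of rows, each a list of 3 entries, a list of its own where there are three numbers: the shift along the world's x, y, z in mm, then the turn about the world's z in rad, then the opening, from -1 (shut) to 1 (fully open). A call has 1 to 12 rows; each row shifts and turns the pose as measured when the row begins; what a row does not reach is not made up. A row lasts 1/8 s, in which the tool goes at most 62.5 mm and 10.7 degrees, less where a joint would pass 70% of its speed; a pose out of reach is approached as far as the arm can. A call with a gripper value outside its range is refused whole. The fingers move at their own pace and stop on an object; FORCE is the grip in N (left out, the last holds). Time passes only in rows, so rows that do not move let the fingers close. It gives the time, the measured TCP pose, the force and the opening at its end, in the units of the state.
- env.observe(): the state, without advancing time (a new reading comes with each control period).
- viewer.get_image(name): name is "scene" or "top"; returns (picture, depth): 400x640x3 uint8, red, green, blue; 400x640 float32, m along the optical axis (not along the pixel's ray), 0 where there is no reading.
- viewer.camera_params(name): a dict with "fx", "fy", "cx", "cy" (pixels), "rvec" (rotation vector, rad) and "tvec" (3), from world to camera coordinates, as OpenCV has them. Camera axes: x right, y down, z forward; pixel columns grow to the right and rows downward; lengths in m; the calibration is good to about 2 mm. A picture is of the moment at which its call begins. camera_params takes no time and is no camera call.
- ticket.close_job(): hands the job in, once; it reports no verdict.
The state is a dict: "time_s": time; "q": joint angles; "qvel": joint speeds; "joint_efforts": joint torques, N m; "position": TCP position; "tool_rot": TCP orientation; "ft_force": force on the tool from outside, world axes, zero at the start; "wrist_torque": the same for the moment, N m; "grip_width": finger opening in m.
Only numpy, scipy, OpenCV 4.12 (cv2) and the standard library are available. Lean on these libraries where they do the work, as an engineer would, in place of code of your own. Each camera call takes 0.05 s, during which the arm holds its last target. There are 200 camera calls.

### The job

The jar in the pressing fixture has its lid standing proud. Swing the red clamp handle up and over centre until it locks, so that the clamp (not the gripper) presses the lid fully home, then swing the handle fully back so the clamp is open again. Then lift the jar out by its glass and set it down upright on the green mat in the empty place of the blue tray (do not drop it), without disturbing the jars beside it, the spare lid or the cup.

Things in the scene. Friction and masses are not known exactly. Their poses are not given: they have to be found in the camera images.
- fixture: Lid-pressing fixture fixed to the table, on the robot's left or right: aluminium plate (x -105 to +155 mm, y -50 to +50 mm, 12 mm thick) with a steel clamp bracket and a jar nest. Origin on the table under the clamp arm's pivot; +x points level from the clamp to the nest, 95 mm away.
- clamp_handle (a joint): Red clamp handle's angle in rad. 0 = fully back: clamp open, handle leaning 62 degrees from vertical, away from the nest; stays there. Grows swinging up and over towards the nest (turn about fixture +y): sprung pad meets the lid near 0.85, dead centre 1.08, hard stop 1.14 (3 degrees past vertical); past dead centre it snaps to the stop when let go and stays locked. Takes up to 10 N at the grip.
- clamp_pivot (a point): Hinge of the clamp handle, 45 mm behind (fixture -x) the origin of the fixture and 112.5 mm above the table. The handle turns about the fixture's y axis through this point.
- clamp_knob (a point): Centre of the red cross-grip at the end of the clamp handle, 105 mm from clamp_pivot: a short cylinder lying along the fixture's y axis, 36 mm long, 28 mm diameter. Can be pinched from above by its two flat ends and led along the arc round clamp_pivot, turning between the fingers, while the gripper keeps pointing down. It slips a little in the fingers: lead it some 6 mm past the stop.
- nest (a point): Centre of the nest floor, 12 mm above the table, where the jar stands at the start. Six white pins, 12 mm thick and 14 mm high, stand round the jar with 1.5 mm play, so it comes out straight up.
- jar_mid (a point): Centre of the jar that is to be pressed (half-way up, 38 mm above its underside). Glass jar with red content and paper label, 62 mm diameter up to 60 mm height, then neck and lid; 76 mm tall with the lid home; 0.2 to 0.4 kg. It stands in the nest, underside 12 mm above the table. Grip it by the glass.
- lid_top (a point): Centre of the top of that jar's black lid (60 mm diameter, 14 mm high). Fully home it lies 38 mm above jar_mid; at the start it stands 5 mm higher, on a tight seal that gives way under about 8 N and then stays down. The lid covers the neck but can be lifted off, so keep the jar upright.
- tray: Blue plastic tray fixed to the table, 104 mm (its x axis) by 244 mm (its y axis), 18 mm high, floor 5 mm thick; origin at the centre of its underside. It has three places for jars in a row along its y axis, at y = -76, 0 and +76 mm.
- mat: Green round mat 60 mm diameter, 3 mm thick, fixed on the tray floor in the one empty place; origin at the centre of its underside, 5 mm above the table.
- jar_a_mid (a point): Centre (38 mm up) of a finished jar, 62 mm diameter, 76 mm tall, standing in the tray; leave it alone.
- jar_b_mid (a point): Centre (38 mm up) of the other finished jar in the tray, the same; leave it alone.
- spare_lid: Spare black lid lying on the table, 62 mm diameter, 14 mm high; origin at the centre of its underside; leave it alone.
- cup: Steel cup standing on the table, 64 mm diameter, 70 mm tall; origin at the centre of its underside; leave it alone.

How it is judged:
By the outcome, as a careful person would: the job done as asked, in the order asked, and still so for the second after the job is handed in, with the robot touching nothing.
It also fails if it takes over 67 s, if anything falls off the work surface, if the arm or the gripper's body presses on something with over 40 N, if the wrist force passes 120 N, or if a joint passes its speed limit or range.

## Working session

There is one attempt and no reset: what is moved stays moved. The work goes in short steps, Python scripts to look and compute and a shell command to move; the robot and the scene stay as the last step left them, time stands still between calls to the robot, and variables do not carry over. Pictures are saved under pics/ and viewed, about 8 in all and at most 12, crops included, and the job is handed in when it is done.

```bash
mkdir -p pics; cat > h.py <<'E'
import numpy as np, cv2
from rig import env, viewer, ticket
def grab(name,save):
    im,d=viewer.get_image(name); p=viewer.camera_params(name)
    cv2.imwrite(f'pics/{save}.png',im[:,:,::-1]); np.save(f'pics/{save}.npy',d)
    R=cv2.Rodrigues(np.array(p['rvec'],float))[0]; t=np.array(p['tvec'],float).ravel()
    v,u=np.mgrid[:400,:640]
    c=np.stack([(u-p['cx'])/p['fx']*d,(v-p['cy'])/p['fy']*d,d],-1)
    return im,d,(c-t)@R
E
python3 - <<'E'
from h import *
for n in('scene','top'):
    im,d,P=grab(n,n+'0'); np.save(f'pics/{n}0P.npy',P)
s=env.observe(); print(s['time_s'],s['position'],s['tool_rot'],s['grip_width'])
E
```

```text
0.1 [ 0.16869203 -0.52321124  0.23078187] [[ 9.51776048e-01  3.06793649e-01 -1.10307579e-04]
 [ 3.06793529e-01 -9.51775207e-01  1.29812692e-03]
 [ 2.93269076e-04 -1.26936776e-03 -9.99999151e-01]] 0.08546845730396976
```

View pics/scene0.png

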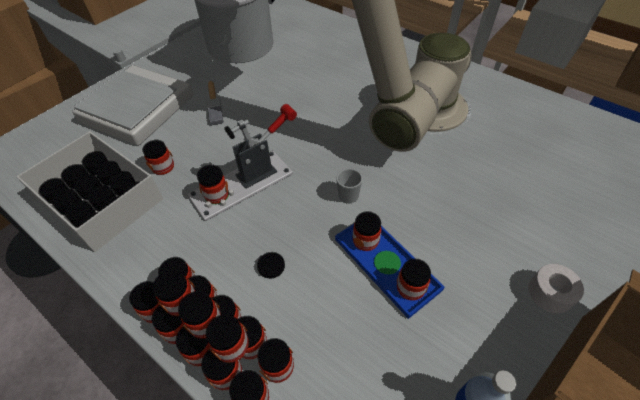

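View pics/top0.png

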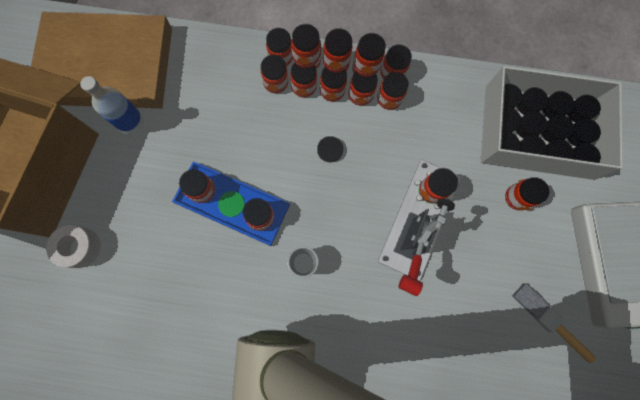

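Both views show the fixture on the robot's right: knob at top (411,285), jar lid at (441,182), and plate spanning (425,165) to (385,260). The tray is at (232,203) with the mat in its middle place. The cup is at (304,262) and the spare lid at (331,149).

```bash
python3 - <<'E'
from h import *
for n,kb,jb,pb in(('top',(395,270,428,298),(418,165,462,205),(375,155,450,285)),('scene',(270,100,300,125),(192,160,230,205),(180,140,300,220))):
    im=cv2.imread(f'pics/{n}0.png'); P=np.load(f'pics/{n}0P.npy'); d=np.load(f'pics/{n}0.npy')
    hsv=cv2.cvtColor(im,cv2.COLOR_BGR2HSV); H,S,V=[hsv[...,i].astype(int) for i in range(3)]
    def box(b):
        m=np.zeros(d.shape,bool); m[b[1]:b[3],b[0]:b[2]]=1; return m&(d>0)
    def rep(l,m):
        p=P[m]; print(n,l,len(p),'med',np.median(p,0).round(4),'lo',np.percentile(p,3,0).round(4),'hi',np.percentile(p,97,0).round(4))
    rep('knob',box(kb)&((H<8)|(H>172))&(S>150)&(V>80))
    z=P[...,2]
    m=box(jb)&(z>.083)&(z<.105)&(V<70); rep('lid',m)
    (c,r)=cv2.minEnclosingCircle(P[m][:,:2].astype(np.float32)); print('circle',c,r)
    m=box(pb)&(abs(z-.012)<.005)&(S<60)&(V>100); rep('plate',m)
    print(cv2.minAreaRect(P[m][:,:2].astype(np.float32)))
    m=box((0,0,640,400))&(H>50)&(H<75)&(S>150); rep('mat',m)
    m=box((0,0,640,400))&(H>105)&(H<125)&(S>180)&(z<.025)&(abs(P[...,0]-.5)<.25)&(P[...,1]<.35)&(P[...,1]>-.1); rep('tray',m)
    print(cv2.minAreaRect(P[m][:,:2].astype(np.float32)))
    for l,b,zz in(('jarA',(178,165,216,205),.081),('jarB',(240,195,276,232),.081)) if n=='top' else (('jarB',(352,208,384,250),.081),('jarA',(396,255,434,300),.081)):
        m=box(b)&(abs(z-zz)<.006)&(V<70); rep(l,m); print(cv2.minEnclosingCircle(P[m][:,:2].astype(np.float32)))
    rep('cup',box((288,245,320,278) if n=='top' else (335,168,363,204))&(z>.06))
E
```

```text
top knob 360 med [ 0.4232 -0.1963  0.172 ] lo [ 0.4083 -0.2105  0.1551] hi [ 0.4476 -0.1784  0.1765]
top lid 622 med [ 0.6424 -0.2593  0.0926] lo [ 0.6177 -0.2852  0.0884] hi [ 0.6685 -0.2339  0.0952]
circle (0.6437580585479736, -0.260184645652771) 0.02983838878571987
top plate 1960 med [ 0.5662 -0.2128  0.0115] lo [ 0.4572 -0.2674  0.0085] hi [ 0.7008 -0.1692  0.0147]
((0.5779973268508911, -0.2405921369791031), (0.09994710981845856, 0.2599484324455261), 74.07002258300781)
top mat 430 med [0.5429 0.1842 0.0073] lo [0.5206 0.161  0.0041] hi [0.5668 0.21   0.0103]
top tray 1396 med [0.5257 0.1693 0.0051] lo [0.4783 0.0823 0.0017] hi [0.6142 0.2923 0.0191]
((0.5458595156669617, 0.18477654457092285), (0.2402261197566986, 0.1008111909031868), 74.9046630859375)
top jarA 546 med [0.5649 0.2577 0.0803] lo [0.5408 0.2339 0.0769] hi [0.5894 0.2821 0.0828]
((0.5656586289405823, 0.2589379847049713), 0.028651148080825806)
top jarB 550 med [0.5238 0.1139 0.0803] lo [0.4999 0.09   0.0773] hi [0.5475 0.138  0.083 ]
((0.5246389508247375, 0.11411978304386139), 0.028358690440654755)
top cup 207 med [0.
[... 570 characters left out ...]
t 490 med [0.5476 0.1864 0.0083] lo [ 0.5207 -0.1405  0.0055] hi [0.9294 0.2126 0.0759]
scene tray 2247 med [0.5661 0.1953 0.0061] lo [0.4903 0.0691 0.0027] hi [0.6185 0.306  0.0194]
((0.579649031162262, 0.13410165905952454), (0.18743374943733215, 0.3777737617492676), 18.3739013671875)
scene jarB 458 med [0.5257 0.1175 0.0809] lo [0.5003 0.0924 0.0774] hi [0.5504 0.1412 0.0835]
((0.5241878032684326, 0.11618257313966751), 0.02890004962682724)
scene jarA 594 med [0.5667 0.261  0.0809] lo [0.5414 0.2362 0.0779] hi [0.5911 0.2853 0.0832]
((0.5649760961532593, 0.2605036497116089), 0.029154369607567787)
scene cup 209 med [0.4361 0.0047 0.0677] lo [ 0.4074 -0.0241  0.0609] hi [0.4676 0.0342 0.072 ]
```

```bash
python3 -m pendant '[[[25,33,2],-0.058,1],[[25,33,0],-0.058,1],[[25,33,0],-0.058,1],[[25,33,0],-0.058,1],[[25,33,0],-0.058,1],[[25,33,0],-0.058,1],[[25,33,0],-0.058,1],[[25,33,0],-0.058,1],[[25,33,0],-0.058,1],[[20,25,0],-0.058,1],[[0,0,0],0,1]]' 40
python3 - <<'E'
from h import *
P=np.load('pics/top0P.npy'); im=cv2.imread('pics/top0.png')
b=np.s_[195:300,380:470]
p=P[b].reshape(-1,3); o=np.array([.553,-.233]);u=np.array([.9636,-.2672]);v=np.array([.2672,.9636])
q=np.c_[(p[:,:2]-o)@u,(p[:,:2]-o)@v,p[:,2]]*1000
for a in range(-160,140,10):
    m=(q[:,0]>=a)&(q[:,0]<a+10)&(abs(q[:,1])<30)&(q[:,2]>40)
    if m.sum()>3: print(a,m.sum(),q[m].min(0).round(),q[m].max(0).round())
E
```

```text
time_s: 1.48
position: [0.4186, -0.189, 0.2294]
tool_rot: [[0.959, -0.285, -0.0], [-0.285, -0.958, 0.008], [-0.002, -0.007, -1.0]]
ft_force: [-0.2, -0.7, -0.2]
grip_width: 0.0859
-160 7 [-150.  -13.  159.] [-150.    8.  167.]
-150 137 [-150.  -17.  157.] [-140.   19.  177.]
-140 131 [-140.  -17.  151.] [-130.   19.  178.]
-130 87 [-130.  -17.  153.] [-120.   19.  176.]
-120 54 [-120.   -7.  150.] [-110.    9.  165.]
-110 50 [-110.   -7.  143.] [-100.    9.  158.]
-100 48 [-100.   -7.  138.] [-91.   9. 152.]
-90 46 [-90.  -8. 134.] [-80.   9. 148.]
-80 26 [-80.  -5. 128.] [-70.   7. 141.]
-70 46 [-70. -15.  42.] [-60.  15. 131.]
-60 111 [-60. -17.  42.] [-50.  17. 127.]
-50 144 [-50. -20.  41.] [-40.  20. 126.]
-40 118 [-40. -17.  43.] [-30.  19. 135.]
-30 204 [-30. -17.  42.] [-20.  17. 196.]
-20 162 [-20. -17.  41.] [-10.  16. 200.]
-10 122 [-10.  -9.  40.] [ -0.  19. 198.]
0 88 [ 0. -7. 40.] [ 10.  19. 193.]
10 147 [ 10. -15.  44.] [ 20.  16. 198.]
20 69 [ 20. -15. 181.] [ 28.  15. 201.]
60 78 [ 61. -14.  41.] [70. 13. 91.]
70 15 [ 70. -26.  67.] [ 79. -13.  88.]
```

```bash
python3 -m pendant '[[[3,-6,-10],0.017,1],[[0,0,-25],0,1],[[0,0,-25],0,1],[[0,0,-20],0,1],[[0,0,-6],0,1],[[0,0,0],0,1]]' 40
python3 -c "
from h import *
s=env.observe();print(s['position'])
grab('top','t1')"
```

```text
time_s: 2.22
position: [0.4193, -0.2004, 0.1381]
tool_rot: [[0.963, -0.268, -0.003], [-0.268, -0.963, 0.008], [-0.005, -0.007, -1.0]]
ft_force: [-0.4, -0.2, 0.5]
grip_width: 0.0857
[ 0.4192632  -0.20039656  0.13805277]
```

```bash
python3 -m pendant '[[[2,5,3],0,1],[[0,0,0],0,1],[[0,0,0],0,-0.1],[[0,0,0],0,-0.3],[[0,0,0],0,-1],[[0,0,0],0,-1],[[0,0,0],0,-1],[[0,0,0],0,-1]]' 40
python3 -c "
from h import *
grab('scene','s1')
im=cv2.imread('pics/s1.png')[60:220,160:360]
cv2.imwrite('pics/s1c.png',cv2.resize(im,None,fx=3,fy=3))"
```

```text
time_s: 3.28
position: [0.422, -0.1963, 0.1436]
tool_rot: [[0.963, -0.268, 0.0], [-0.268, -0.963, 0.004], [-0.001, -0.004, -1.0]]
ft_force: [-0.3, -0.4, 1.3]
grip_width: 0.0358
```

View pics/s1c.png

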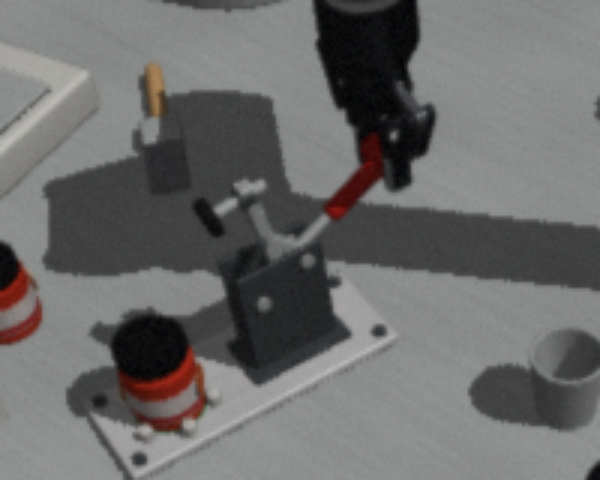

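Grip confirmed: the fingers stopped at 35.8 mm on the knob's ends. Next I lead it along the arc.

```bash
python3 -m pendant '[[[5.5,-1.5,9.4],0,-1],[[6.4,-1.8,8.8],0,-1],[[7.2,-2,8],0,-1],[[8,-2.2,7.2],0,-1],[[8.7,-2.4,6.3],0,-1],[[9.3,-2.6,5.4],0,-1],[[0,0,0],0,-1]]'
```

```text
time_s: 4.2
position: [0.4686, -0.2097, 0.1891]
tool_rot: [[0.963, -0.268, -0.007], [-0.268, -0.963, 0.006], [-0.008, -0.004, -1.0]]
ft_force: [0.0, -2.9, -6.7]
grip_width: 0.0354
```

```bash
python3 -m pendant '[[[9.5,-2.7,4.2],0,-1],[[10.1,-2.8,3.2],0,-1],[[10.4,-2.9,2.1],0,-1],[[10.5,-2.9,0.9],0,-1],[[10.6,-2.9,-0.2],0,-1],[[7,-2,-0.7],0,-1],[[0,0,0],0,-1]]' 60
```

```text
time_s: 5.08
position: [0.5196, -0.2243, 0.1977]
tool_rot: [[0.963, -0.269, -0.03], [-0.268, -0.963, 0.012], [-0.032, -0.003, -0.999]]
ft_force: [-2.5, -3.1, -4.0]
grip_width: 0.035
```

```bash
python3 -m pendant '[[[6,-1.6,0],0,-1],[[2,-0.5,0],0,-1],[[0,0,0],0,-1]]'
```

```text
time_s: 5.45
position: [0.5234, -0.2254, 0.1972]
tool_rot: [[0.962, -0.268, -0.041], [-0.268, -0.963, 0.015], [-0.043, -0.003, -0.999]]
ft_force: [-0.1, -4.2, -4.9]
grip_width: 0.0355
```

```bash
cat >> h.py <<'E'
o=np.array([.553,-.233]);u=np.array([.9636,-.2672]);v=np.array([.2672,.9636])
def fix(P): return np.dstack([(P[...,:2]-o)@u,(P[...,:2]-o)@v,P[...,2]])*1000
E
python3 - <<'E'
from h import *
im,d,P=grab('scene','s2'); q=fix(P); V=im.max(2)
m=(np.hypot(q[...,0]-95,q[...,1])<30)&(q[...,2]>75)&(V<70)&(d>0); print('lid',m.sum(),np.percentile(q[m],[10,50,90,97],axis=0).round(1))
q0=fix(np.load('pics/scene0P.npy')); V0=cv2.imread('pics/scene0.png').max(2)
m=(np.hypot(q0[...,0]-95,q0[...,1])<30)&(q0[...,2]>75)&(V0<70); print('lid0',m.sum(),np.percentile(q0[m],[10,50,90,97],axis=0).round(1))
cv2.imwrite('pics/s2c.png',cv2.resize(cv2.imread('pics/s2.png')[60:220,160:360],None,fx=3,fy=3))
E
```

```text
lid 430 [[ 75.4 -11.1  82.1]
 [ 97.9   8.4  88.7]
 [116.2  24.8 100. ]
 [121.3  27.3 122.7]]
lid0 434 [[ 74.8 -18.1  85.6]
 [ 96.1   5.2  92.8]
 [116.3  25.3  94.7]
 [121.3  27.1  95.3]]
```

View pics/s2c.png

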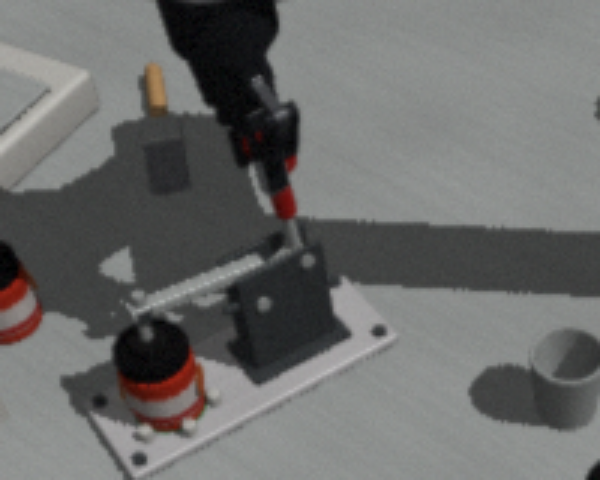

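The clamp arm is down on the lid, which has dropped about 4 mm or more. A little further, then I release and check it holds.

```bash
python3 -m pendant '[[[5,-1.4,0],0,-1],[[3,-0.8,0],0,-1]]'; python3 -m pendant '[[[0,0,0],0,0.2],[[0,0,0],0,1],[[0,0,0],0,1],[[0,0,0],0,1]]'
python3 - <<'E'
from h import *
im,d,P=grab('top','t2'); q=fix(P)
r=(im[...,0]>90)&(im[...,1]<50)&(abs(q[...,1])<25)&(q[...,2]>140)&(d>0)&(q[...,0]<30)&(q[...,0]>-160)
print(r.sum(),np.percentile(q[r],[5,50,95],axis=0).round())
im,d,P=grab('scene','s3'); q=fix(P)
r=(im[...,0]>90)&(im[...,1]<50)&(abs(q[...,1])<25)&(q[...,2]>130)&(d>0)&(q[...,0]<30)&(q[...,0]>-160)
print(r.sum(),np.percentile(q[r],[5,50,95],axis=0).round())
cv2.imwrite('pics/s3c.png',cv2.resize(cv2.imread('pics/s3.png')[80:200,180:330],None,fx=4,fy=4))
E
```

```text
time_s: 5.75
position: [0.5234, -0.2254, 0.1971]
tool_rot: [[0.961, -0.269, -0.062], [-0.268, -0.963, 0.021], [-0.065, -0.003, -0.998]]
ft_force: [-19.2, -0.1, -0.1]
grip_width: 0.0352
time_s: 6.25
position: [0.5254, -0.2248, 0.1993]
tool_rot: [[0.962, -0.268, -0.054], [-0.267, -0.964, 0.019], [-0.058, -0.004, -0.998]]
ft_force: [0.5, -0.5, -0.1]
grip_width: 0.0856Traceback (most recent call last):
  File "<stdin>", line 4, in <module>
    return _quantile_unchecked(
        a, q, axis, out, overwrite_input, method, keepdims, weights)
    return _ureduce(a,
                    func=_quantile_ureduce_func,
    ...<5 lines>...
                    overwrite_input=overwrite_input,
                    method=method)
    r = func(a, **kwargs)
    result = _quantile(arr,
                       quantiles=q,
    ...<2 lines>...
                       out=out,
                       weights=wgt)
    slices_having_nans = np.isnan(arr[-1, ...])
                                  ~~~^^^^^^^^^
IndexError: index -1 is out of bounds for axis 0 with size 0
```

```bash
python3 - <<'E'
from h import *
im,d,P=grab('scene','s3'); q=fix(P)
r=(im[...,0]>80)&(im[...,1]<50)&(abs(q[...,1])<30)&(q[...,2]>130)&(d>0)&(q[...,0]<40)&(q[...,0]>-160)
print(r.sum(),np.percentile(q[r],[5,50,95],axis=0).round() if r.sum() else '')
cv2.imwrite('pics/s3c.png',cv2.resize(cv2.imread('pics/s3.png')[80:200,180:330],None,fx=4,fy=4))
E
```

```text
21 [[-47.   4. 156.]
 [-42.   7. 164.]
 [-39.  10. 171.]]
```

View pics/s3c.png

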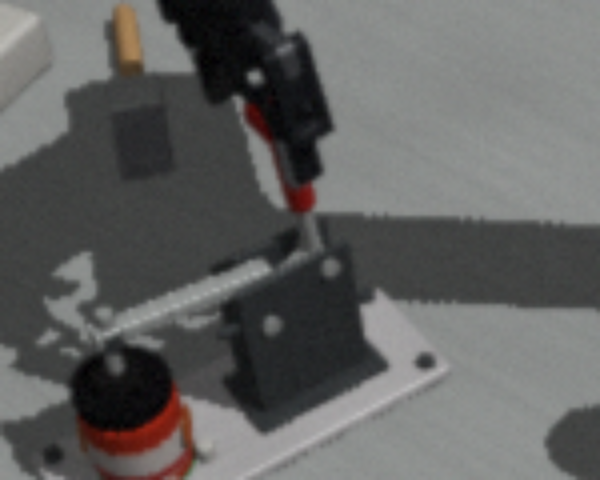

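Released, the handle stays leaning past vertical towards the nest, with the arm level on the lid, so it is locked (and I felt the stop at 19 N). I re-centre on the knob and re-grip.

```bash
python3 -m pendant '[[[-10,3,-3],0,1],[[0,0,0],0,1],[[0,0,0],0,-0.1],[[0,0,0],0,-1],[[0,0,0],0,-1],[[0,0,0],0,-1],[[0,0,0],0,-1]]' 60
```

```text
time_s: 7.22
position: [0.5142, -0.2229, 0.1964]
tool_rot: [[0.961, -0.269, -0.055], [-0.269, -0.963, 0.017], [-0.058, -0.002, -0.998]]
ft_force: [-0.4, -0.7, 0.2]
grip_width: 0.0352
```

```bash
python3 -m pendant '[[[-9.5,2.6,0.1],0,-1],[[-10.5,2.9,-0.9],0,-1],[[-10.4,2.9,-2.1],0,-1],[[-10.1,2.8,-3.2],0,-1],[[-9.7,2.7,-4.3],0,-1],[[-9.3,2.6,-5.4],0,-1],[[0,0,0],0,-1]]'
```

```text
time_s: 8.1
position: [0.4635, -0.2084, 0.186]
tool_rot: [[0.963, -0.269, -0.019], [-0.269, -0.963, 0.004], [-0.019, 0.002, -1.0]]
ft_force: [4.3, -1.3, -4.6]
grip_width: 0.0348
```

```bash
python3 -m pendant '[[[-9.3,2.6,-5.4],0,-1],[[-8.7,2.4,-6.3],0,-1],[[-8,2.2,-7.2],0,-1],[[-7.2,2,-8],0,-1],[[-6.4,1.8,-8.8],0,-1],[[-5.5,1.5,-9.4],0,-1],[[0,0,0],0,-1]]'
```

```text
time_s: 8.98
position: [0.4238, -0.1971, 0.1478]
tool_rot: [[0.963, -0.269, 0.005], [-0.269, -0.963, -0.006], [0.006, 0.005, -1.0]]
ft_force: [3.8, 0.6, 2.7]
grip_width: 0.0352
```

```bash
python3 -m pendant '[[[-2,0.5,-4.5],0,-1],[[-2.5,0.7,-5],0,-1],[[-1,0.3,-3],0,-1]]'
```

```text
time_s: 9.35
position: [0.4185, -0.1956, 0.1376]
tool_rot: [[0.963, -0.269, 0.007], [-0.269, -0.963, -0.008], [0.008, 0.006, -1.0]]
ft_force: [-3.8, 0.4, 10.4]
grip_width: 0.0356
```

```bash
python3 -m pendant '[[[0,0,0],0,0.2],[[0,0,0],0,1],[[0,0,0],0,1],[[0,0,0],0,1],[[0,0,30],0,1],[[0,0,40],0,1],[[0,0,40],0,1],[[0,0,12],0,1],[[0,0,0],0,1]]'
python3 -m pendant '[[[25,-7,0],0,1],[[32,-9,0],0,1],[[32,-9,0],0,1],[[32,-9,0],0,1],[[32,-9,0],0,1],[[32,-9,0],0,1],[[25,-7,0],0,1],[[15,-4,0],0,1],[[0,0,0],0,1]]'
python3 - <<'E'
from h import *
im,d,P=grab('scene','s4'); q=fix(P); V=im.max(2)
m=(np.hypot(q[...,0]-95,q[...,1])<29)&(q[...,2]>70)&(q[...,2]<110)&(V<70)&(d>0); print('lid',m.sum(),np.percentile(q[m],[10,50,90,97],axis=0).round(1))
r=(im[...,0]>80)&(im[...,1]<50)&(abs(q[...,1])<30)&(q[...,2]>130)&(d>0)&(q[...,0]<40)&(q[...,0]>-170)
print(r.sum(),np.percentile(q[r],[3,50,97],axis=0).round())
q0=fix(np.load('pics/scene0P.npy')); im=cv2.imread('pics/scene0.png')[...,::-1]
r=(im[...,0]>80)&(im[...,1]<50)&(abs(q0[...,1])<30)&(q0[...,2]>130)&(q0[...,0]<40)&(q0[...,0]>-170)
print(r.sum(),np.percentile(q0[r],[3,50,97],axis=0).round())
cv2.imwrite('pics/s4c.png',cv2.resize(cv2.imread('pics/s4.png')[80:220,160:320],None,fx=4,fy=4))
E
```

```text
time_s: 10.48
position: [0.417, -0.1945, 0.2614]
tool_rot: [[0.964, -0.268, 0.0], [-0.268, -0.964, -0.004], [0.001, 0.004, -1.0]]
ft_force: [-0.6, 0.1, -0.1]
grip_width: 0.0852
time_s: 11.6
position: [0.6461, -0.2575, 0.2415]
tool_rot: [[0.963, -0.268, -0.024], [-0.268, -0.963, 0.012], [-0.026, -0.005, -1.0]]
ft_force: [-0.2, 0.2, 0.6]
grip_width: 0.0853
lid 418 [[ 76.3 -18.7  81.2]
 [ 96.7   4.2  87.8]
 [116.6  24.7  89.5]
 [121.4  26.7  90.6]]
2 [[-144.  -14.  173.]
 [-138.  -11.  174.]
 [-132.   -7.  175.]]
262 [[-146.   -9.  136.]
 [-123.    7.  159.]
 [ -82.   19.  176.]]
```

View pics/s4c.png

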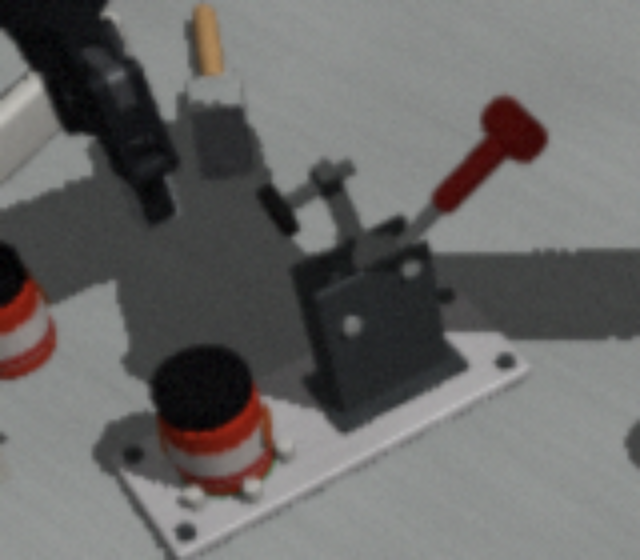

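Lid down 5 mm (home), handle back at its start pose with the pad raised at (280,205) in the crop. Descending to the jar.

```bash
python3 -m pendant '[[[-2,-1,-20],0,1],[[0,0,-30],0,1],[[0,0,-30],0,1],[[0,0,-25],0,1],[[0,0,0],0,1]]'
```

```text
time_s: 12.28
position: [0.6391, -0.2569, 0.1324]
tool_rot: [[0.963, -0.269, -0.028], [-0.269, -0.963, 0.014], [-0.03, -0.006, -1.0]]
ft_force: [0.6, 0.3, 0.6]
grip_width: 0.0852
```

```bash
python3 -m pendant '[[[5,-2,-12],0,1],[[1,0,-20],0,1],[[1,0,-20],0,1],[[1,0,-20],0,1],[[1,0,-14],0,1],[[0,0,0],0,1]]'
```

```text
time_s: 13.02
position: [0.6502, -0.2603, 0.0476]
tool_rot: [[0.963, -0.27, -0.02], [-0.269, -0.963, 0.009], [-0.022, -0.003, -1.0]]
ft_force: [0.3, -0.7, 0.4]
grip_width: 0.0856
```

```bash
python3 -m pendant '[[[-5,1,-10],0,1],[[0,0,-7],0,1],[[0,0,0],0,1]]'
```

```text
time_s: 13.4
position: [0.6454, -0.2597, 0.0312]
tool_rot: [[0.963, -0.27, -0.018], [-0.269, -0.963, 0.008], [-0.02, -0.002, -1.0]]
ft_force: [0.0, -0.5, 0.4]
grip_width: 0.0857
```

```bash
python3 -m pendant '[[[0,0,0],0,0.5],[[0,0,0],0,0],[[0,0,0],0,-1],[[0,0,0],0,-1],[[0,0,0],0,-1],[[0,0,0],0,-1]]' 50
```

```text
time_s: 14.15
position: [0.6458, -0.26, 0.032]
tool_rot: [[0.963, -0.27, -0.017], [-0.269, -0.963, 0.007], [-0.018, -0.002, -1.0]]
ft_force: [-0.7, -0.7, 0.1]
grip_width: 0.0615
```

```bash
python3 -m pendant '[[[0,0,6],0,-1],[[0,0,8],0,-1],[[0,0,10],0,-1],[[0,0,20],0,-1],[[0,0,30],0,-1],[[0,0,40],0,-1],[[0,0,25],0,-1],[[0,0,0],0,-1]]'
```

```text
time_s: 15.15
position: [0.6447, -0.2591, 0.1779]
tool_rot: [[0.963, -0.269, -0.017], [-0.269, -0.963, 0.007], [-0.019, -0.002, -1.0]]
ft_force: [-0.3, -0.7, -3.1]
grip_width: 0.061
```

```bash
python3 -m pendant '[[[-4,15,0],0.06,-1],[[-7,26,1],0.12,-1],[[-7,32,1],0.12,-1],[[-7,32,1],0.12,-1],[[-7,32,1],0.12,-1],[[-7,32,1],0.12,-1],[[-7,32,1],0.12,-1],[[-7,32,1],0.12,-1],[[-7,32,1],0.12,-1],[[-7,32,1],0.12,-1],[[-7,26,1],0.12,-1],[[0,0,0],0,-1]]'
```

```text
time_s: 16.65
position: [0.5605, 0.0753, 0.1727]
tool_rot: [[0.516, 0.856, -0.035], [0.856, -0.517, -0.02], [-0.035, -0.019, -0.999]]
ft_force: [0.6, -0.6, -3.5]
grip_width: 0.0609
```

```bash
python3 -m pendant '[[[-3,20,0],0.07,-1],[[-3,25,0],0.07,-1],[[-3,25,0],0.07,-1],[[-3,22,0],0.062,-1],[[-2,14,0],0,-1],[[0,0,0],0,-1]]'
python3 - <<'E'
from h import *
im,d,P=grab('top','t5'); np.save('pics/t5P.npy',P)
V=im.max(2); z=P[...,2]
s=env.observe(); print(s['position'])
cv2.imwrite('pics/t5c.png',cv2.resize(cv2.imread('pics/t5.png')[130:280,140:330],None,fx=4,fy=4))
im,d,P=grab('scene','s5')
cv2.imwrite('pics/s5c.png',cv2.resize(cv2.imread('pics/s5.png')[120:330,300:460],None,fx=2.8,fy=2.8))
E
```

```text
time_s: 17.4
position: [0.5456, 0.1802, 0.1679]
tool_rot: [[0.271, 0.962, -0.035], [0.962, -0.272, -0.031], [-0.039, -0.025, -0.999]]
ft_force: [0.1, -0.8, -3.9]
grip_width: 0.0611
[0.54574166 0.1797094  0.16790061]
```

View pics/s5c.png

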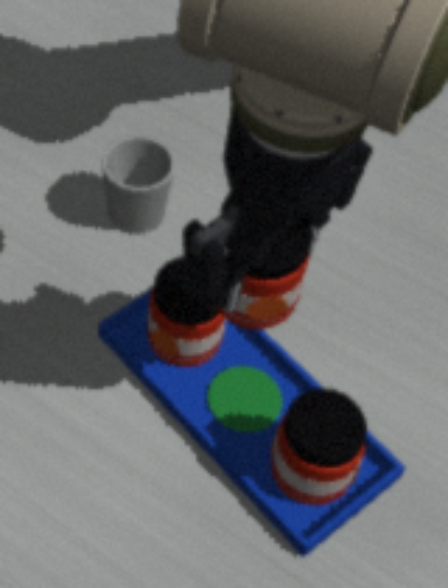

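The jar hangs over the empty place, with the mat at (245,398) in the crop between two untouched jars. I align it, then lower.

```bash
python3 -m pendant '[[[-1,6,-10],0,-1],[[0,0,-15],0,-1],[[0,0,-13],0,-1],[[0,0,0],0,-1]]'
```

```text
time_s: 18.0
position: [0.5447, 0.184, 0.1263]
tool_rot: [[0.274, 0.961, -0.037], [0.961, -0.275, -0.032], [-0.04, -0.027, -0.999]]
ft_force: [-0.9, -0.5, -2.8]
grip_width: 0.0613
```

```bash
python3 -m pendant '[[[0,2.5,-12],0,-1],[[0,0,-14],0,-1],[[0,0,-14],0,-1],[[0,0,-10],0,-1],[[0,0,-8],0,-1],[[0,0,0],0,-1]]'
python3 - <<'E'
from h import *
im,d,P=grab('top','t6')
a=cv2.resize(cv2.imread('pics/t6.png')[150:260,160:310],None,fx=4,fy=4)
grab('scene','s6')
b=cv2.resize(cv2.imread('pics/s6.png')[190:330,320:460],(0,0),fx=3.14,fy=3.14)
cv2.imwrite('pics/6.png',cv2.resize(np.hstack([a,b[:440] if b.shape[0]>=440 else cv2.copyMakeBorder(b,0,440-b.shape[0],0,0,0)]),(800,340)))
E
```

```text
time_s: 18.75
position: [0.5448, 0.1866, 0.0641]
tool_rot: [[0.274, 0.961, -0.037], [0.961, -0.276, -0.032], [-0.04, -0.026, -0.999]]
ft_force: [-0.8, 0.6, -3.6]
grip_width: 0.0608
```

View pics/6.png

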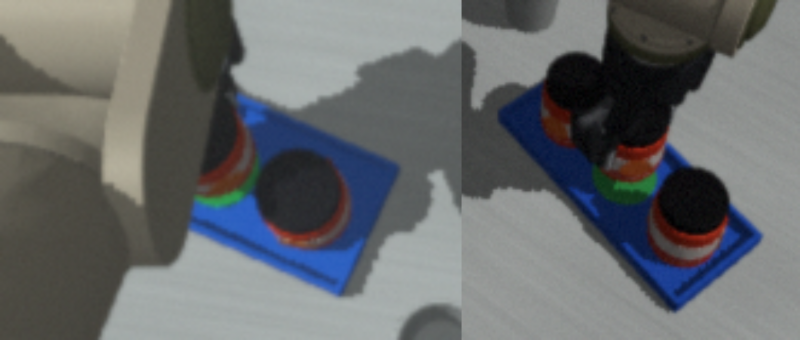

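The jar is over the mat with clear gaps on both sides. I lower it gently until contact.

```bash
python3 -m pendant '[[[0,0,-10],0,-1],[[0,0,-10],0,-1],[[0,0,-8],0,-1],[[0,0,-4],0,-1],[[0,0,-1],0,-1],[[0,0,0],0,-1]]'
```

```text
time_s: 19.6
position: [0.5455, 0.1867, 0.0301]
tool_rot: [[0.274, 0.961, -0.034], [0.961, -0.276, -0.031], [-0.039, -0.024, -0.999]]
ft_force: [-0.2, 0.8, -3.9]
grip_width: 0.0603
```

```bash
python3 -m pendant '[[[0,0,-1],0,-1],[[0,0,0],0,-1]]';python3 -m pendant '[[[0,0,-1],0,-1],[[0,0,0],0,-1]]'
```

```text
time_s: 19.85
position: [0.5458, 0.1868, 0.0294]
tool_rot: [[0.275, 0.961, -0.033], [0.961, -0.276, -0.031], [-0.039, -0.023, -0.999]]
ft_force: [0.2, 0.5, -3.6]
grip_width: 0.0609
time_s: 20.1
position: [0.5459, 0.1868, 0.0288]
tool_rot: [[0.274, 0.961, -0.032], [0.961, -0.275, -0.031], [-0.039, -0.023, -0.999]]
ft_force: [0.0, 0.4, -3.3]
grip_width: 0.0609
```

```bash
python3 -m pendant '[[[0,0,-1.5],0,-1],[[0,0,0],0,-1]]';python3 -m pendant '[[[0,0,-1.5],0,-1],[[0,0,0],0,-1]]'
```

```text
time_s: 20.35
position: [0.546, 0.1867, 0.0288]
tool_rot: [[0.274, 0.961, -0.031], [0.961, -0.275, -0.031], [-0.039, -0.021, -0.999]]
ft_force: [0.3, -0.3, -3.9]
grip_width: 0.0608
time_s: 20.6
position: [0.546, 0.1866, 0.0287]
tool_rot: [[0.274, 0.961, -0.03], [0.961, -0.275, -0.031], [-0.039, -0.021, -0.999]]
ft_force: [-0.1, -0.0, -1.3]
grip_width: 0.061
```

```bash
python3 -m pendant '[[[0,0,-2],0,-1],[[0,0,0],0,-1]]'; python3 -m pendant '[[[0,0,-2.5],0,-1],[[0,0,0],0,-1]]'
```

```text
time_s: 20.85
position: [0.546, 0.1866, 0.0287]
tool_rot: [[0.274, 0.961, -0.029], [0.961, -0.275, -0.032], [-0.039, -0.019, -0.999]]
ft_force: [-0.0, 0.2, -3.1]
grip_width: 0.0611
time_s: 21.1
position: [0.5461, 0.1864, 0.0287]
tool_rot: [[0.274, 0.961, -0.028], [0.961, -0.275, -0.032], [-0.039, -0.018, -0.999]]
ft_force: [-0.0, -0.4, -3.6]
grip_width: 0.0609
```

```bash
python3 -m pendant '[[[0,0,-3],0,-1],[[0,0,-3],0,-1]]'
```

```text
time_s: 21.35
position: [0.546, 0.1861, 0.0281]
tool_rot: [[0.273, 0.962, -0.025], [0.961, -0.274, -0.034], [-0.039, -0.015, -0.999]]
ft_force: [-15.5, -3.3, 36.1]
grip_width: 0.0606
```

Firm contact with the mat, so I release.

```bash
python3 -m pendant '[[[0,0,0],0,-1],[[0,0,0],0,0.6],[[0,0,0],0,0.8],[[0,0,0],0,1],[[0,0,0],0,1],[[0,0,0],0,1]]' 20
```

```text
time_s: 22.1
position: [0.5467, 0.186, 0.0273]
tool_rot: [[0.273, 0.962, -0.025], [0.961, -0.274, -0.033], [-0.039, -0.014, -0.999]]
ft_force: [-0.1, 0.0, 0.7]
grip_width: 0.0852
```

```bash
python3 -m pendant '[[[0,0,8],0,1],[[0,0,15],0,1],[[0,0,25],0,1],[[0,0,35],0,1],[[0,0,40],0,1],[[0,0,40],0,1],[[0,-20,30],0,1],[[0,-40,0],0,1],[[0,-40,0],0,1],[[0,-40,0],0,1],[[0,-40,0],0,1],[[0,0,0],0,1]]'
python3 - <<'E'
from h import *
for n in('top','scene'):
    im,d,P=grab(n,n+'7'); V=im.max(2); z=P[...,2]
    for l,c in(('new',(.545,.187)),('A',(.565,.2597)),('B',(.5245,.115)),):
        m=(np.hypot(P[...,0]-c[0],P[...,1]-c[1])<.036)&(z>.075)&(z<.1)&(V<70)&(d>0)
        if m.sum()>50: print(n,l,m.sum(),cv2.minEnclosingCircle(P[m][:,:2].astype(np.float32)),np.percentile(z[m],[10,50,97]).round(4))
a=cv2.resize(cv2.imread('pics/top7.png')[140:300,160:460],(800,427)); cv2.imwrite('pics/7a.png',a)
cv2.imwrite('pics/7b.png',cv2.resize(cv2.imread('pics/scene7.png')[80:330,170:460],None,fx=2.3,fy=2.3))
E
```

```text
time_s: 23.6
position: [0.5446, 0.0013, 0.2406]
tool_rot: [[0.272, 0.962, -0.01], [0.962, -0.272, -0.034], [-0.036, -0.001, -0.999]]
ft_force: [0.0, 1.0, -0.2]
grip_width: 0.0855
top A 515 ((0.5654948949813843, 0.2589464485645294), 0.02847561426460743) [0.0783 0.0801 0.0828]
scene new 579 ((0.5451644659042358, 0.1845059096813202), 0.030308108776807785) [0.0817 0.0837 0.0863]
scene A 597 ((0.5655438899993896, 0.2605243921279907), 0.028943900018930435) [0.0787 0.0808 0.0832]
scene B 454 ((0.5246483087539673, 0.11701490730047226), 0.028861235827207565) [0.0788 0.0809 0.0832]
```

View pics/7b.png

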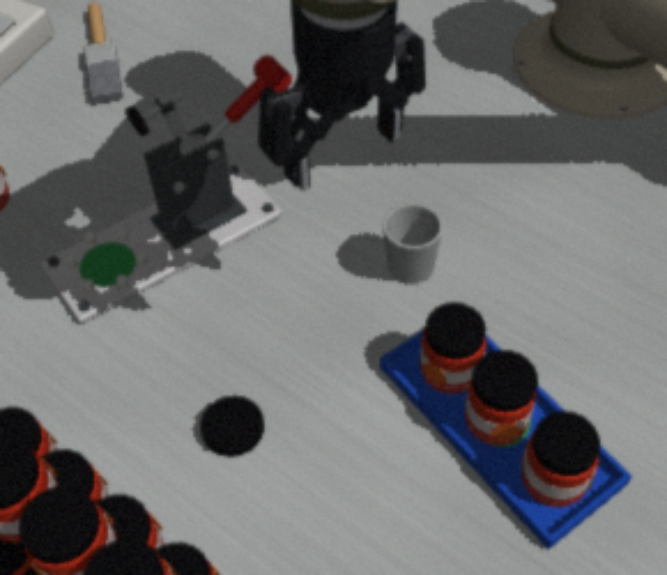

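```bash
python3 - <<'E'
from h import *
im=cv2.imread('pics/scene0.png'); P=np.load('pics/scene0P.npy'); h=cv2.cvtColor(im,cv2.COLOR_BGR2HSV)
m=(h[...,0]>50)&(h[...,0]<75)&(h[...,1]>150)&(np.hypot(P[...,0]-.545,P[...,1]-.187)<.06)
print('mat',m.sum(),cv2.minEnclosingCircle(P[m][:,:2].astype(np.float32)))
im,d,P=grab('scene','scene8'); z=P[...,2]; V=im.max(2)
for l,c in(('new',(.545,.185)),('A',(.565,.2597)),('B',(.5245,.116))):
    r=np.hypot(P[...,0]-c[0],P[...,1]-c[1]); m=(r<.022)&(z>.075)&(z<.095)&(V<70)
    X=np.c_[P[m][:,:2]-c,np.ones(m.sum())]; k=np.linalg.lstsq(X,z[m],rcond=None)[0]; print(l,'slopes',k.round(4))
P0=np.load('pics/scene0P.npy')
for l,b in(('cup',(335,168,363,204)),('spare',(255,250,287,280))):
    s=np.s_[b[1]:b[3],b[0]:b[2]]; zm=.06 if l=='cup' else .009
    for Q in(P0,P): q=Q[s].reshape(-1,3); print(l,np.median(q[q[:,2]>zm],0).round(4))
E
```

```text
mat 446 ((0.5457538366317749, 0.17239683866500854), 0.043609000742435455)
new slopes [0.0024 0.0122 0.0841]
A slopes [0.0004 0.0123 0.0809]
B slopes [-0.0036 -0.015   0.0811]
cup [0.4372 0.005  0.0679]
cup [0.4352 0.0053 0.0678]
spare [ 0.7091 -0.0144  0.014 ]
spare [ 0.7092 -0.0139  0.014 ]
```

```bash
python3 -c "
from rig import ticket; print(ticket.close_job())"
```

```text
the job is handed in; nothing more can be done
None
```

The job is handed in at about 24 s of the 67 s allowed; the hand-in reported no verdict.

**What I did:** I swung the clamp handle over centre to its stop and let go. It stayed locked. I then swung it fully back, lifted the jar straight up by its glass and set it on the mat with the jaws along the tray's x axis.

**What the last checks showed:**
- **Lid:** its top dropped about 5 mm in the nest. In the tray it sits 3 mm above the neighbouring lids, which matches the mat thickness, so it is home.
- **Clamp:** the handle is back at its starting pose, with the pad raised.
- **Jar:** it stands level, within camera noise.
- **Other objects:** both neighbouring jars, the spare lid and the cup are within about 2 mm of where they were.
- **Robot:** it is clear of everything.

**What was less than ideal:**
- The jar sits roughly 3–4 mm off the centre of its place, along the tray's y axis. I judged that good enough and did not re-grip.
- My last direct camera measurement of the mat failed because the fitted circle was too large, so that offset comes from the midpoint between the neighbouring jars.
- The wrist picked up 2–3° of tilt during the moves, and the jar was set down with up to 36 N of push. It stood level after release.

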